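# Pair rekeyed padlocks with their keys

## Robot

A 6-joint arm with a two-finger parallel gripper is mounted at the origin on the work surface. World frame = base frame: x ahead of the robot, y to its left, z up, the work surface at z = 0. Lengths are in mm, angles in degrees, forces in N, time in s.
With the tool pointing down it reaches from about 275 to 725 mm from the base axis. Payload 5.6 kg.
Tool frame: the origin (TCP) lies midway between the tips of the shut fingers; the grasp point (between the pads) lies 19 mm behind it (ctrl.hold_point_z is the distance from the TCP to the grasp point, in mm); z points along the fingers, y is the line along which they close (so a half turn about z gives the same grasp; the last joint's range is limited). The gripper opens to 85 mm and grips with 20 to 120 N. Pads are 22 mm wide; open, the fingers measure 114 mm over their backs; the gripper's body (76 mm by 85 mm) begins 54 mm behind the grasp point. The pads swing forward as they close: fully open they stand 13 mm farther back than shut.
Start: joints at [-60.585, 14.616, 6.199, 0, -81.583, -16.306], TCP at [124.765, -535.655, 231.283] pointing down, gripper open.
Joint ranges: [-168.99, 168.99], [-69.2, 112.95], [-62.41, 85.93], [-164.36, 98.24], [-168.68, -3.75], [-174.98, 174.98]. Speed limits (degrees/s): [147.25, 147.25, 180, 180, 180, 180].

## Interface

Orientations are given as a 3x3 rotation matrix whose columns are the frame's x, y, z axes.
In Python, from rig import ctrl gives the robot as it stands.
- The arm moves only by the shell command python3 -m jog 'ROWS'. ROWS is JSON, a list that holds one entry, the list of rows, each a list of 7 numbers: the shift along the tool's x, y, z scaled (see below), then the turn, a rotation vector about the tool's x, y, z scaled (see below), then the opening in per cent of the stroke, from 0 (shut) to 100 (fully open). In form: [[[x, y, z, rx, ry, rz, hand], ...]]. A call has exactly 5 rows; each row shifts and turns the commanded pose from where the row before left it, along the tool's axes as they then stand; what a row does not reach is not made up. The controller multiplies each number of a shift by 30 mm and each number of a turn by 0.1 rad. A row lasts 1/10 s, in which the tool goes at most 50 mm and 8.59 degrees, less where a joint would pass 70% of its speed; a pose out of reach is approached as far as the arm can. A call with a number of a shift or a turn outside -1 to 1 is refused whole. A call with a gripper value outside its range is refused whole. The fingers move at their own pace and stop on an object; the grip force is fixed at half the most. Time passes only in rows, so rows that do not move let the fingers close, or fill a call up. It gives the time, the measured TCP pose, the force, the opening and the grip force at its end, in the units of the state.
- ctrl.state(): the state, without advancing time (a new reading comes with each control period).
- ctrl.read_camera(name): name is "scene" or "top" or "wrist"; returns a dict with "frame" (420x560x3 uint8, blue, green, red), "camera_matrix" (3x3 intrinsics, pixels), "origin" and "attitude" of the camera in the world. Camera axes: x right, y up, looking along -z (the intrinsics and any distortion apply to the point x, -y, -z); pixel columns grow to the right and rows downward; lengths in mm; the calibration is good to about 2 mm. A picture is of the moment at which its call begins. There is no depth.
- ctrl.sign_off(): hands the job in; it is judged then, once.
The state is a dict: "time": time; "q": joint angles; "qvel": joint speeds; "joint_torque": joint torques, N m; "position": TCP position; "ee_rot": TCP orientation; "wrist_force": force on the tool from outside, world axes, zero at the start; "wrist_torque": the same for the moment, N m; "width": finger opening in mm; "grasp_force": force on a finger pad.
Only numpy, scipy, OpenCV 4.12 (cv2) and the standard library are available. Lean on these libraries where they do the work, as an engineer would, in place of code of your own. Each camera call takes 0.05 s, during which the arm holds its last target. There are 200 camera calls.

## Task

The rekeyed padlocks are ready for hand-over: lay each one gently on the pad that holds the key with a head of the padlock's own colour, flat and squarely on the white outline with the shackle over the outlined shackle. Leave the lubricant can and the screwdriver where they are.

Things in the scene. Friction and masses are not known exactly. Their poses are not given: they have to be found in the camera images.
- lock_red: loose safety padlock lying flat: red plastic body 45 (x) by 40 (y) by 22 (z) mm, about 0.15 kg; its closed steel shackle (U of 7 mm bar, 32 mm wide, at half the body's thickness) sticks out of the +x end, to 55 mm from the origin. Origin: centre of the body's underside, z up. Grasp across the 40 mm width (along y) at the origin.
- lock_blue: loose safety padlock lying flat: blue plastic body 45 (x) by 40 (y) by 22 (z) mm, about 0.15 kg; its closed steel shackle (U of 7 mm bar, 32 mm wide, at half the body's thickness) sticks out of the +x end, to 55 mm from the origin. Origin: centre of the body's underside, z up. Grasp across the 40 mm width (along y) at the origin.
- lock_green: loose safety padlock lying flat: green plastic body 45 (x) by 40 (y) by 22 (z) mm, about 0.15 kg; its closed steel shackle (U of 7 mm bar, 32 mm wide, at half the body's thickness) sticks out of the +x end, to 55 mm from the origin. Origin: centre of the body's underside, z up. Grasp across the 40 mm width (along y) at the origin.
- lock_yellow: loose safety padlock lying flat: yellow plastic body 45 (x) by 40 (y) by 22 (z) mm, about 0.15 kg; its closed steel shackle (U of 7 mm bar, 32 mm wide, at half the body's thickness) sticks out of the +x end, to 55 mm from the origin. Origin: centre of the body's underside, z up. Grasp across the 40 mm width (along y) at the origin.
- pad_red: fixed black rubber pad, 120 (x) by 90 (y) by 4 (z) mm, carrying a fixed key with a red head. Origin: centre of its underside. White painted padlock outline, about 2 mm larger all round: its body centred at x = -22 mm, y = 0, its shackle pointing to +x. The key lies across the +x end (x = 35 to 59 mm), its top 8 mm above the bench, clear of the outline and lower than a lying padlock's shackle.
- pad_blue: fixed black rubber pad, 120 (x) by 90 (y) by 4 (z) mm, carrying a fixed key with a blue head. Origin: centre of its underside. White painted padlock outline, about 2 mm larger all round: its body centred at x = -22 mm, y = 0, its shackle pointing to +x. The key lies across the +x end (x = 35 to 59 mm), its top 8 mm above the bench, clear of the outline and lower than a lying padlock's shackle.
- pad_green: fixed black rubber pad, 120 (x) by 90 (y) by 4 (z) mm, carrying a fixed key with a green head. Origin: centre of its underside. White painted padlock outline, about 2 mm larger all round: its body centred at x = -22 mm, y = 0, its shackle pointing to +x. The key lies across the +x end (x = 35 to 59 mm), its top 8 mm above the bench, clear of the outline and lower than a lying padlock's shackle.
- pad_yellow: fixed black rubber pad, 120 (x) by 90 (y) by 4 (z) mm, carrying a fixed key with a yellow head. Origin: centre of its underside. White painted padlock outline, about 2 mm larger all round: its body centred at x = -22 mm, y = 0, its shackle pointing to +x. The key lies across the +x end (x = 35 to 59 mm), its top 8 mm above the bench, clear of the outline and lower than a lying padlock's shackle.
- oil: bystander: small lubricant can, upright, 44 mm diameter, 75 mm tall, metal with a broad orange label, loose; origin at the centre of its underside
- driver: bystander: screwdriver with a black handle lying on the bench, loose; about 200 mm long, x along its length towards the tip
Not all that is in view belongs to the job. Several things look just like the lock_blue: the one meant starts farthest from the robot's base.

How it is judged:
By the outcome, as a careful person would: the job done as asked, in the order asked, and still so for the second after the job is handed in, with the robot touching nothing.
It also fails if it takes over 112 s, if anything falls off the work surface, if the arm or the gripper's body presses on something with over 40 N, if the wrist force passes 120 N, or if a joint passes its speed limit or range.

## Working session

There is one attempt and no reset: what is moved stays moved. The work goes in short steps, Python scripts to look and compute and a shell command to move; the robot and the scene stay as the last step left them, time stands still between calls to the robot, and variables do not carry over. Pictures are saved under pics/ and viewed, at most 14 in all, crops included, and the job is handed in when it is done.

```bash
ls; mkdir -p pics; python3 - <<'E'
from rig import ctrl
import cv2
for n in("scene","top"):
    r=ctrl.read_camera(n); cv2.imwrite(f"pics/{n}0.png",r["frame"]); print(n,r["camera_matrix"],r["origin"],r["attitude"],[k for k in r])
s=ctrl.state(); print(s["time"],s["ee_rot"],s["width"])
print(ctrl.hold_point_z)
E
```

```text
pics
scene [[382.97087405   0.         282.25443006]
 [  0.         382.97087405 211.90544654]
 [  0.           0.           1.        ]] [1404.25473275 -209.82313351  637.15445191] [[ 0.24121261 -0.50569302  0.82830613]
 [ 0.97036739  0.13822674 -0.1981931 ]
 [-0.01426919  0.85156793  0.52405005]] ['frame', 'camera_matrix', 'origin', 'attitude']
top [[403.2533984    0.         275.78925788]
 [  0.         403.2533984  212.45185506]
 [  0.           0.           1.        ]] [ 387.4033649    -6.58332669 1080.06026941] [[ 0.01691718  0.99659817 -0.08065909]
 [-0.99981672  0.01758453  0.00757051]
 [ 0.00896311  0.08051624  0.996713  ]] ['frame', 'camera_matrix', 'origin', 'attitude']
0.1 [[-9.73955675e-01 -2.26737990e-01 -4.76498534e-04]
 [-2.26738472e-01  9.73954303e-01  1.63728719e-03]
 [ 9.28525902e-05  1.70268570e-03 -9.99998546e-01]] 85.05660527114398
18.700000000000003
```

View pics/top0.png

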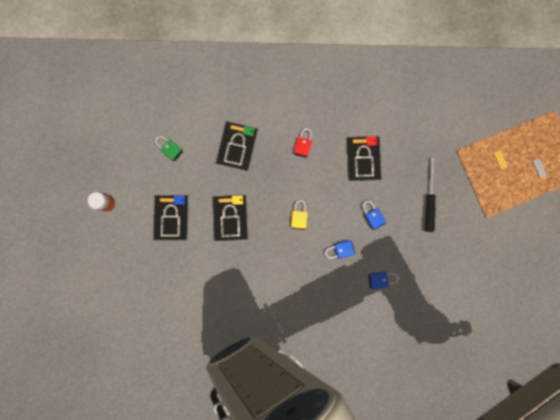

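View pics/scene0.png

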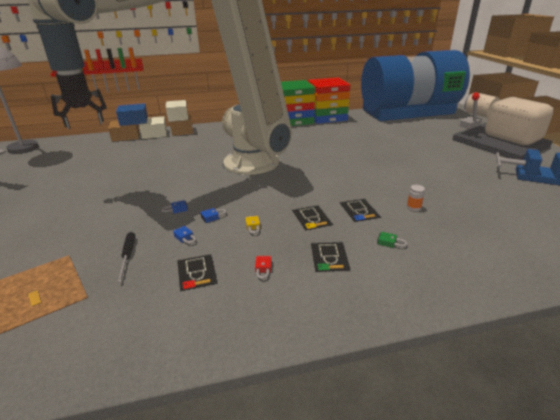

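The top view shows the pads with key heads green (248,130), red (371,141), blue (179,200) and yellow (237,200). The locks are green (171,149), red (303,146) and yellow (300,219). Blue lookalikes are at (375,216), (343,250) and (379,281). The can is at (100,202) and the driver at (430,200).

```bash
cat > h.py <<'E'
import cv2, numpy as np
from rig import ctrl
def ray(r,px,z):
    px=np.atleast_2d(px).astype(float); K=r["camera_matrix"]
    d=np.c_[(px[:,0]-K[0,2])/K[0,0],-(px[:,1]-K[1,2])/K[1,1],-np.ones(len(px))]@np.array(r["attitude"]).T
    o=np.array(r["origin"]); return (o+d*((z-o[2])/d[:,2])[:,None])[:,:2]
def proj(r,p):
    c=(np.array(p,float)-r["origin"])@np.array(r["attitude"]); K=r["camera_matrix"]
    return np.array([K[0,2]-K[0,0]*c[0]/c[2],K[1,2]+K[1,1]*c[1]/c[2]])
HUE=dict(red=(172,8),green=(45,85),yellow=(20,35),blue=(100,130))
def mask(r,col,smin=110,vmin=50):
    h=cv2.cvtColor(r["frame"],cv2.COLOR_BGR2HSV); a,b=HUE[col]; H=h[...,0]
    m=((H>=a)&(H<=b)) if a<b else ((H>=a)|(H<=b))
    return (m&(h[...,1]>smin)&(h[...,2]>vmin)).astype(np.uint8)*255
def rect(pts,hint):
    "minAreaRect of world points; yaw of the axis nearest the hint (deg); extents along/across"
    (c,s,a)=cv2.minAreaRect(pts.astype(np.float32))
    k=round((hint-a)/90); yaw=a+90*k
    if k%2: s=s[::-1]
    return np.round(c,1),round((yaw+180)%360-180,1),np.round(s,1)
def blobs(m,amin=30):
    cs,_=cv2.findContours(m,cv2.RETR_EXTERNAL,cv2.CHAIN_APPROX_NONE)
    return [c[:,0] for c in cs if cv2.contourArea(c)>=amin]
def near(bl,px): return min(bl,key=lambda c:np.hypot(*(c.mean(0)-px)))
E
python3 - <<'E'
from h import *
r=ctrl.read_camera("top")
for col,px,tip in [("green",(171,149),(160,140)),("red",(303,146),(307,132)),("yellow",(300,219),(300,204)),("blue",(375,216),(368,205)),("blue",(343,250),(328,255)),("blue",(379,281),(394,279))]:
    c=near(blobs(mask(r,col)),px); w=ray(r,c,15); t=ray(r,tip,11)[0]-w.mean(0)
    R=rect(w,np.degrees(np.arctan2(t[1],t[0]))); print(col,*R,"dist",round(np.hypot(*R[0])))
g=cv2.cvtColor(r["frame"],cv2.COLOR_BGR2GRAY); m=cv2.morphologyEx((g<50).astype(np.uint8)*255,cv2.MORPH_CLOSE,np.ones((9,9)))
for n,px,k in [("green",(238,146),(248,130)),("red",(364,158),(364,140)),("blue",(171,217),(171,199)),("yellow",(231,217),(231,199))]:
    c=near(blobs(m,500),px); w=ray(r,c,4); t=ray(r,k,6)[0]-w.mean(0); print("pad",n,*rect(w,np.degrees(np.arctan2(t[1],t[0]))))
for n in ray(r,[(100,202),(108,203)],0): print("can",n)
w=ctrl.read_camera("wrist"); s=ctrl.state(); R=np.array(s["ee_rot"])
print("wristcam offset in tool",R.T@(w["origin"]-np.array(s["position"])),"\n",R.T@w["attitude"],w["camera_matrix"][0,0]); print(s["time"])
E
```

```text
green [637.7 268.6] 52.4 [43.8 36.4] dist 692
red [653.4 -82.7] -14.9 [48.9 42.8] dist 659
yellow [456.3 -75.3] -4.4 [46.9 42.9] dist 462
blue [ 462.7 -277.7] 30.4 [45.4 41.9] dist 540
blue [ 381.1 -196. ] 106.7 [46.2 40.6] dist 429
blue [ 300.7 -286.8] -82.0 [45.1 39.8] dist 416
pad green [654.1  95.1] -12.6 [111.2  82.6]
pad red [ 627.  -249.9] 1.1 [110.   83.4]
pad blue [457.6 266.5] 1.0 [112.3  82.8]
pad yellow [459.3 108.2] 3.7 [112.7  82.4]
can [494.61086286 457.15416818]
can [492.29840763 435.64285599]
wristcam offset in tool [ 7.91641492e+01 -4.59450339e-02 -1.41985498e+02] 
 [[ 1.52699731e-03  9.52132337e-01  3.05682322e-01]
 [ 9.99998720e-01 -1.30810325e-03 -9.20916701e-04]
 [-4.76970532e-04  3.05683337e-01 -9.52133116e-01]] 329.46066536417266
0.2
```

```bash
cat >> h.py <<'E'
def go(x,y,z,a):
    "total turn then total shift (units of the rows) to a TCP position with tool-x yaw a, tool down"
    s=ctrl.state(); R=np.array(s["ee_rot"]); p=np.array(s["position"])
    a0=np.degrees(np.arctan2(R[1,0],R[0,0])); d=(a-a0+180)%360-180
    c,n=np.cos(np.radians(a)),np.sin(np.radians(a)); v=np.array([x,y,z])-p
    print("t",s["time"],"TCP",p.round(1),"yaw",round(a0,1),"tilt",R[:2,2].round(4),"q",np.round(s["q"],0))
    print("rz %.3f then shift x %.2f y %.2f z %.2f"%(-np.radians(d)/.1,(c*v[0]+n*v[1])/30,(n*v[0]-c*v[1])/30,-v[2]/30))
E
python3 -c "
from h import *
go(627,-250,130,-179)"
```

```text
t 0.2 TCP [ 124.7 -535.4  230.8] yaw -166.9 tilt [-0.0003  0.0011] q [-61.  15.   6.  -0. -82. -16.]
rz 2.113 then shift x -16.91 y 9.22 z 3.36
```

```bash
python3 -m jog '[[[0,0,0,0,0,0.7,100],[0,0,0,0,0,0.7,100],[0,0,0,0,0,0.7,100],[-1,0.55,0.2,0,0,0,100],[-1,0.55,0.2,0,0,0,100]]]'
python3 -m jog '[[[-1,0.55,0.2,0,0,0,100],[-1,0.55,0.2,0,0,0,100],[-1,0.55,0.2,0,0,0,100],[-1,0.55,0.2,0,0,0,100],[-1,0.55,0.2,0,0,0,100]]]'
python3 -m jog '[[[-1,0.55,0.2,0,0,0,100],[-1,0.55,0.2,0,0,0,100],[-1,0.55,0.2,0,0,0,100],[-1,0.55,0.2,0,0,0,100],[-1,0.55,0.2,0,0,0,100]]]'
python3 -m jog '[[[-1,0.55,0.2,0,0,0,100],[-1,0.55,0.2,0,0,0,100],[-1,0.55,0.2,0,0,0,100],[-1,0.55,0.2,0,0,0,100],[-0.9,0,0,0,0,0,100]]]'
python3 -m jog '[[[0,0,0,0,0,0,100],[0,0,0,0,0,0,100],[0,0,0,0,0,0,100],[0,0,0,0,0,0,100],[0,0,0,0,0,0,100]]]'
python3 - <<'E'
from h import *
r=ctrl.read_camera("wrist"); cv2.imwrite("pics/w_red.png",r["frame"]); np.savez("w_red.npz",**r)
go(627,-250,130,-179); print(proj(r,[627,-250,4]))
E
```

```text
time: 0.7
position: [184.3, -501.3, 218.9]
ee_rot: [[-1.0, -0.017, 0.0], [-0.017, 1.0, 0.0], [-0.0, 0.0, -1.0]]
wrist_force: [0.7, -0.5, -0.5]
width: 85.4
grasp_force: 0.0
time: 1.2
position: [333.6, -415.3, 189.0]
ee_rot: [[-1.0, -0.019, -0.0], [-0.019, 1.0, 0.0], [0.0, 0.0, -1.0]]
wrist_force: [0.8, -1.1, -0.3]
width: 85.5
grasp_force: 0.0
time: 1.7
position: [482.0, -330.0, 158.8]
ee_rot: [[-1.0, -0.019, -0.0], [-0.019, 1.0, 0.0], [0.0, 0.0, -1.0]]
wrist_force: [-0.0, -0.1, 0.5]
width: 85.4
grasp_force: 0.0
time: 2.2
position: [627.7, -259.7, 133.9]
ee_rot: [[-1.0, -0.021, -0.002], [-0.021, 1.0, 0.001], [0.002, 0.001, -1.0]]
wrist_force: [-0.5, -0.9, -0.7]
width: 85.6
grasp_force: 0.0
time: 2.7
position: [626.2, -262.5, 135.9]
ee_rot: [[-1.0, -0.018, 0.001], [-0.018, 1.0, -0.0], [-0.001, -0.0, -1.0]]
wrist_force: [-0.4, -0.0, 0.2]
width: 85.4
grasp_force: 0.0
t 2.75 TCP [ 626.3 -262.5  135.8] yaw -179.0 tilt [ 0.0005 -0.0001] q [-10.  31.  18.  -0. -76. -79.]
rz 0.008 then shift x -0.03 y 0.42 z 0.19
[297.20872814 195.04894043]
```

View pics/w_red.png

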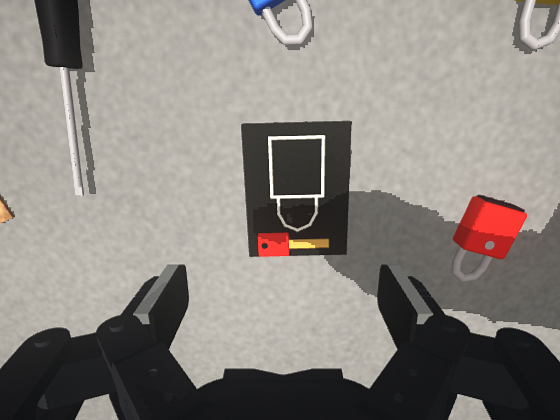

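The wrist view shows the red pad centred at about (297,190), its outline body at (297,166), and the red lock at (490,228), partly in view.

```bash
cat >> h.py <<'E'
def pads(r,guess=None):
    g=cv2.cvtColor(r["frame"],cv2.COLOR_BGR2GRAY); m=(g<60).astype(np.uint8)*255
    cs,_=cv2.findContours(m,cv2.RETR_LIST,cv2.CHAIN_APPROX_NONE)
    for c in cs:
        if cv2.contourArea(c)<300: continue
        R=rect(ray(r,c[:,0],4),0)
        if (80<min(R[2]) and max(R[2])<130) or (30<min(R[2]) and max(R[2])<55): print("pad/outline",*R)
def lock(r,col,px,hint,f=.8,z=22):
    m=mask(r,col); V=r["frame"].max(2); c=near(blobs(m,150),px)
    f1=np.zeros_like(m); cv2.drawContours(f1,[c.reshape(-1,1,2)],-1,255,-1); med=np.median(V[(f1>0)&(m>0)])
    for name,mm in (("all",f1),("top",cv2.morphologyEx((f1&((V>f*med)*np.uint8(255))),cv2.MORPH_OPEN,np.ones((3,3))))):
        b=max(blobs(mm),key=cv2.contourArea); print(col,name,*rect(ray(r,b,z),hint),"V",med)
def snap(n):
    r=ctrl.read_camera("wrist"); cv2.imwrite(f"pics/{n}.png",r["frame"]); np.savez(n+".npz",**r); return r
E
python3 - <<'E'
from h import *
r=dict(np.load("w_red.npz")); pads(r); lock(r,"red",(490,228),-15)
go(645,-83,105,165.1)
E
```

```text
pad/outline [ 602.9 -251.4] 2.6 [46.7 40.1]
pad/outline [ 625.1 -250.3] 2.6 [118.9  88.8]
pad/outline [ 505.2 -431.1] -0.6 [46.3 31.1]
red all [647.8 -90.1] -15.7 [45.9 51.6] V 183.0
red top [647.8 -90.2] -15.7 [44.9 51.3] V 183.0
t 2.75 TCP [ 626.3 -262.5  135.8] yaw -179.0 tilt [ 0.0005 -0.0001] q [-10.  31.  18.  -0. -76. -79.]
rz 2.783 then shift x 0.94 y 5.94 z 1.03
```

```bash
python3 -c "
from h import *
go(649,-87,105,164.6)"
python3 -m jog '[[[0,0,0,0,0,0.96,100],[0,0,0,0,0,0.96,100],[0,0,0,0,0,0.94,100],[0.14,1,0.17,0,0,0,100],[0.14,1,0.17,0,0,0,100]]]'
python3 -m jog '[[[0.14,1,0.17,0,0,0,100],[0.14,1,0.17,0,0,0,100],[0.14,1,0.17,0,0,0,100],[0.14,0.8,0.17,0,0,0,100],[0,0,0,0,0,0,100]]]'
python3 -m jog '[[[0,0,0,0,0,0,100],[0,0,0,0,0,0,100],[0,0,0,0,0,0,100],[0,0,0,0,0,0,100],[0,0,0,0,0,0,100]]]' >/dev/null
python3 - <<'E'
from h import *
r=snap("l_red"); px=proj(r,[649,-87,22]); print(px); lock(r,"red",px,-15); pads(r)
go(649,-87,105,164.6)
E
```

```text
t 2.75 TCP [ 626.3 -262.5  135.8] yaw -179.0 tilt [ 0.0005 -0.0001] q [-10.  31.  18.  -0. -76. -79.]
rz 2.870 then shift x 0.82 y 5.84 z 1.03
time: 3.25
position: [634.2, -202.3, 125.3]
ee_rot: [[-0.964, 0.266, 0.001], [0.266, 0.964, -0.0], [-0.001, 0.0, -1.0]]
wrist_force: [-0.3, 0.1, -0.6]
width: 85.6
grasp_force: 0.0
time: 3.75
position: [648.1, -84.8, 104.1]
ee_rot: [[-0.965, 0.261, -0.001], [0.261, 0.965, 0.001], [0.001, 0.0, -1.0]]
wrist_force: [-0.1, -1.1, 0.3]
width: 85.2
grasp_force: 0.0
[285.03049086 213.0971427 ]
red all [648.8 -82.7] -14.1 [47.3 39.4] V 183.0
red top [649.8 -83.1] -15.0 [44.6 39.2] V 183.0
pad/outline [ 603.2 -251.3] 2.6 [46.9 40. ]
pad/outline [631.   99.9] -12.0 [47.1 40.4]
pad/outline [651.7  89.7] -12.0 [119.1  82.8]
t 4.3 TCP [648.3 -88.2 104.7] yaw 164.7 tilt [ 0.0001 -0.    ] q [   6.   30.   10.    0.  -71. -111.]
rz 0.009 then shift x -0.01 y 0.04 z -0.01
```

View pics/l_red.png

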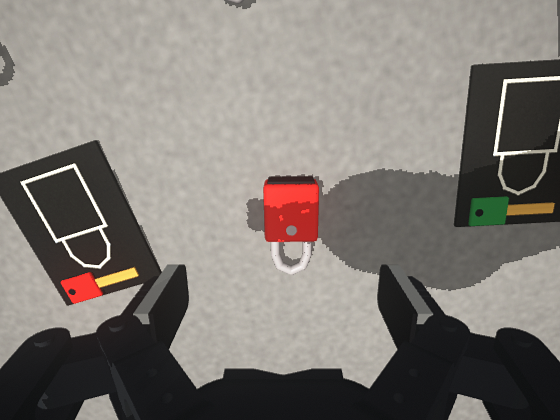

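The picture shows the red lock at (291,210) with its shackle down-image. The red and green pad outlines are both in view.

```bash
python3 -c "
from h import *
go(649.8,-83.1,4,165.2)"
```

```text
t 4.3 TCP [648.3 -88.2 104.7] yaw 164.7 tilt [ 0.0001 -0.    ] q [   6.   30.   10.    0.  -71. -111.]
rz -0.095 then shift x -0.00 y 0.18 z 3.36
```

```bash
python3 -m jog '[[[0,0.18,0,0,0,-0.095,100],[0,0,0.8,0,0,0,100],[0,0,0.8,0,0,0,100],[0,0,0.8,0,0,0,100],[0,0,0.6,0,0,0,100]]]'
python3 -m jog '[[[0,0,0.36,0,0,0,100],[0,0,0,0,0,0,100],[0,0,0,0,0,0,60],[0,0,0,0,0,0,60],[0,0,0,0,0,0,55]]]'
python3 -m jog '[[[0,0,0,0,0,0,40],[0,0,0,0,0,0,40],[0,0,0,0,0,0,0],[0,0,0,0,0,0,0],[0,0,0,0,0,0,0]]]'
python3 -c "
from h import *
r=snap('g_red')
go(602.9,-251.3,60,-177.4)"
```

```text
time: 4.8
position: [649.2, -82.0, 13.0]
ee_rot: [[-0.967, 0.254, -0.002], [0.254, 0.967, 0.0], [0.002, -0.0, -1.0]]
wrist_force: [0.4, 0.5, 0.3]
width: 85.4
grasp_force: 0.0
time: 5.3
position: [650.5, -82.4, 5.1]
ee_rot: [[-0.967, 0.255, 0.002], [0.255, 0.967, 0.0], [-0.002, 0.001, -1.0]]
wrist_force: [-0.2, -0.1, -0.2]
width: 46.9
grasp_force: 0.0
time: 5.8
position: [650.5, -82.5, 5.2]
ee_rot: [[-0.967, 0.255, 0.002], [0.255, 0.967, -0.0], [-0.002, 0.0, -1.0]]
wrist_force: [-1.1, 1.0, 5.0]
width: 38.5
grasp_force: 61.7
t 5.85 TCP [650.5 -82.5   5.2] yaw 165.3 tilt [ 0.0021 -0.0002] q [   6.   35.    3.    0.  -58. -111.]
rz -3.028 then shift x 1.84 y -5.55 z -1.83
```

View pics/g_red.png

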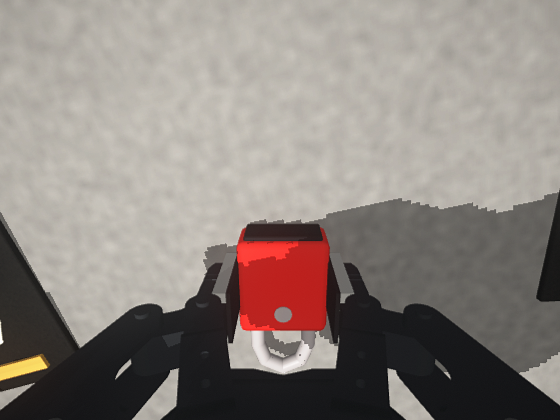

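The lock sits between the pads at (283,285), shackle forward. The next script measures where it lies in the hand.

```bash
cat >> h.py <<'E'
def rel(r,col,px,f=.8):
    "lock top centre in the tool frame when held (z of top 22 on the bench)"
    s=ctrl.state(); R=np.array(s["ee_rot"]); a=np.degrees(np.arctan2(R[1,0],R[0,0]))
    lock(r,col,px,a+180,f); print("TCP",np.round(s["position"],1),"yaw",round(a,1))
E
python3 -c "
from h import *
rel(dict(np.load('g_red.npz')),'red',(283,285))"
python3 -m jog '[[[0,0,-0.6,0,0,0,0],[0,0,-0.6,0,0,0,0],[0,0,-0.6,0,0,0,0],[0,0,0,0,0,-0.76,0],[0,0,0,0,0,-0.76,0]]]'
python3 -m jog '[[[0,0,0,0,0,-0.76,0],[0,0,0,0,0,-0.76,0],[0.31,-0.93,0,0,0,0,0],[0.31,-0.93,0,0,0,0,0],[0.31,-0.93,0,0,0,0,0]]]'
python3 -m jog '[[[0.31,-0.93,0,0,0,0,0],[0.31,-0.93,0,0,0,0,0],[0.31,-0.93,0,0,0,0,0],[0,0,0,0,0,0,0],[0,0,0,0,0,0,0]]]'
python3 -c "
from h import *
r=snap('h_red'); cv2.imwrite('pics/h_red.png',r['frame']); pads(r); lock(r,'red',(283,285),2.6,z=22+55)
go(602.9,-251.3,9,-177.4)"
```

```text
red all [647.  -81.8] -14.6 [50.5 39.1] V 188.0
red top [647.3 -82. ] -14.7 [49.6 38.4] V 188.0
TCP [650.5 -82.5   5.2] yaw 165.3
time: 6.35
position: [649.7, -82.3, 58.1]
ee_rot: [[-0.995, 0.103, 0.0], [0.103, 0.995, 0.001], [-0.0, 0.001, -1.0]]
wrist_force: [-0.3, -0.2, -0.9]
width: 38.6
grasp_force: 60.9
time: 6.85
position: [625.0, -167.9, 57.2]
ee_rot: [[-0.999, -0.047, -0.001], [-0.047, 0.999, 0.0], [0.001, 0.001, -1.0]]
wrist_force: [-0.4, 0.0, -1.7]
width: 38.8
grasp_force: 60.9
time: 7.35
position: [601.2, -252.7, 57.2]
ee_rot: [[-0.999, -0.045, -0.001], [-0.045, 0.999, 0.001], [0.001, 0.001, -1.0]]
wrist_force: [0.1, -0.2, -2.1]
width: 38.8
grasp_force: 60.9
red all [ 597.9 -254.1] 2.3 [53.7 40.9] V 203.0
red top [ 600.5 -252.9] -1.5 [51.1 39.9] V 203.0
t 7.4 TCP [ 601.5 -252.    57.4] yaw -177.4 tilt [-0.0007  0.0006] q [ -9.  32.   6.  -0. -65. -78.]
rz 0.004 then shift x -0.05 y 0.02 z 1.61
```

```bash
python3 -m jog '[[[-0.06,0.02,0.4,0,0,0,0],[0,0,0.5,0,0,0,0],[0,0,0.4,0,0,0,0],[0,0,0.2,0,0,0,0],[0,0,0.05,0,0,0,0]]]'
python3 -m jog '[[[0,0,0,0,0,0,0],[0,0,0,0,0,0,0],[0,0,0.02,0,0,0,0],[0,0,0,0,0,0,0],[0,0,0,0,0,0,0]]]'
python3 -c "
from h import *
go(603.4,-251.4,9.2,-177.4)"
```

```text
time: 7.9
position: [603.1, -251.0, 10.0]
ee_rot: [[-0.999, -0.047, -0.002], [-0.047, 0.999, 0.0], [0.002, 0.001, -1.0]]
wrist_force: [0.1, 0.4, -1.1]
width: 38.7
grasp_force: 60.9
time: 8.4
position: [603.7, -251.7, 11.0]
ee_rot: [[-0.999, -0.046, 0.0], [-0.046, 0.999, -0.0], [-0.0, -0.0, -1.0]]
wrist_force: [0.2, 0.9, -0.9]
width: 38.4
grasp_force: 60.9
t 8.4 TCP [ 603.7 -251.7   11. ] yaw -177.4 tilt [ 0.0005 -0.0001] q [ -9.  34.   3.  -0. -59. -78.]
rz 0.008 then shift x 0.01 y 0.01 z 0.06
```

```bash
for i in 1 2; do python3 -m jog '[[[0,0,0.02,0,0,0,0],[0,0,0,0,0,0,0],[0,0,0,0,0,0,0],[0,0,0,0,0,0,0],[0,0,0,0,0,0,0]]]' | grep -E "posi|wrist"; done
```

```text
position: [603.6, -251.6, 10.2]
wrist_force: [-0.4, -1.0, -1.1]
position: [603.5, -251.6, 9.6]
wrist_force: [-0.0, 0.5, -1.4]
```

```bash
python3 -m jog '[[[0,0,0.02,0,0,0,0],[0,0,0,0,0,0,0],[0,0,0,0,0,0,0],[0,0,0,0,0,0,0],[0,0,0,0,0,0,0]]]' | grep -E "posi|wrist"
```

```text
position: [603.7, -251.6, 9.2]
wrist_force: [0.1, 0.1, 2.0]
```

```bash
python3 -m jog '[[[0,0,0.02,0,0,0,0],[0,0,0,0,0,0,0],[0,0,0,0,0,0,0],[0,0,0,0,0,0,0],[0,0,0,0,0,0,0]]]' | grep -E "posi|wrist"
```

```text
position: [603.6, -251.7, 9.2]
wrist_force: [-1.8, 1.5, 5.5]
```

Contact, about 6 N. Open, rise and check.

```bash
python3 -m jog '[[[0,0,0,0,0,0,55],[0,0,0,0,0,0,70],[0,0,0,0,0,0,100],[0,0,0,0,0,0,100],[0,0,-0.5,0,0,0,100]]]' | grep -E "posi|wrist|width"
python3 -m jog '[[[0,0,-0.7,0,0,0,100],[0,0,-0.7,0,0,0,100],[0,0,-0.7,0,0,0,100],[0,0,-0.6,0,0,0,100],[0,0,0,0,0,0,100]]]' | grep -E "posi|wrist|width"
python3 - <<'E'
from h import *
r=snap("p_red"); lock(r,"red",(291,210),2.6,z=26); go(459,-277.7,105,-149.6)
g=r["frame"][80:330,150:430]; cv2.imwrite("pics/p_red_c.png",cv2.resize(g,None,fx=2,fy=2,interpolation=cv2.INTER_CUBIC))
E
```

```text
position: [601.9, -251.1, 21.1]
wrist_force: [-0.2, -1.4, 0.5]
width: 85.4
position: [605.3, -252.3, 107.6]
wrist_force: [0.6, -0.4, 0.2]
width: 85.3
red all [ 611.1 -246.6] 1.4 [67.1 48.4] V 252.0
red top [ 597.1 -252.1] 2.8 [30.6 38.6] V 252.0
t 11.45 TCP [ 604.4 -251.8  105.7] yaw -177.3 tilt [ 0.0029 -0.0006] q [ -9.  30.  10.   0. -70. -78.]
rz -4.843 then shift x 4.62 y 1.71 z 0.02
```

View pics/p_red_c.png

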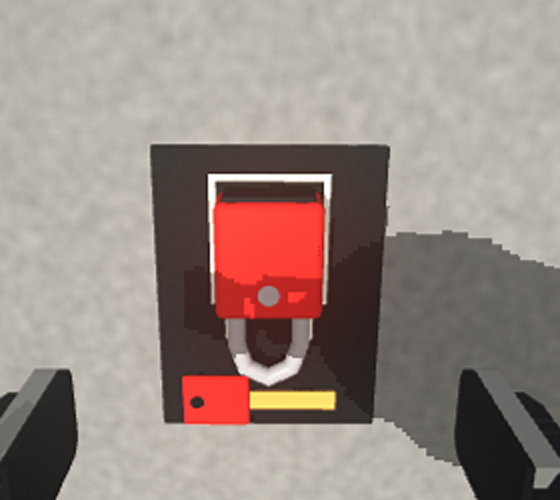

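The red lock lies squarely inside its outline, shackle over the outlined shackle. Next is blue.

```bash
python3 -m jog '[[[0,0,0,0,0,-0.97,100],[0,0,0,0,0,-0.97,100],[0,0,0,0,0,-0.97,100],[0,0,0,0,0,-0.97,100],[0,0,0,0,0,-0.96,100]]]' | grep -E "posi|wrist|width"
python3 -m jog '[[[0.93,0.34,0,0,0,0,100],[0.93,0.34,0,0,0,0,100],[0.93,0.34,0,0,0,0,100],[0.93,0.34,0,0,0,0,100],[0.93,0.34,0,0,0,0,100]]]' | grep -E "posi|wrist|width"
python3 -m jog '[[[0,0,0,0,0,0,100],[0,0,0,0,0,0,100],[0,0,0,0,0,0,100],[0,0,0,0,0,0,100],[0,0,0,0,0,0,100]]]' >/dev/null
python3 - <<'E'
from h import *
r=snap("l_blue"); px=proj(r,[459,-277,22]); print(px); lock(r,"blue",px,30); go(459,-277,4,-149.6); pads(r)
E
```

```text
position: [602.9, -251.4, 102.8]
wrist_force: [-0.6, 1.1, 0.2]
width: 85.4
position: [455.5, -278.0, 103.1]
wrist_force: [0.3, 0.5, 0.0]
width: 85.7
[282.57683856 214.99931211]
blue all [ 458.6 -279.1] 29.4 [47.  39.2] V 240.0
blue top [ 459.3 -278.7] 29.0 [41.9 38. ] V 240.0
t 13.0 TCP [ 457.9 -278.   104.1] yaw -149.6 tilt [-0.0004  0.0001] q [-15.  17.  -9.   0. -63. -45.]
rz 0.002 then shift x -0.05 y 0.01 z 3.34
```

View pics/l_blue.png

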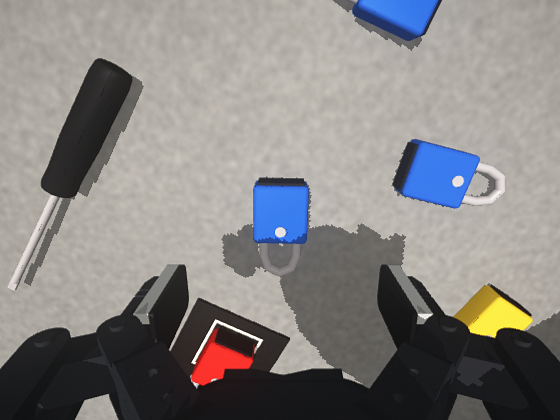

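The target blue lock is at (281,211), shackle down-image. The other two blue locks stay where they are.

```bash
python3 -c "
from h import *
go(459.8,-278.5,4.5,-150.6)"
```

```text
t 13.0 TCP [ 457.9 -278.   104.1] yaw -149.6 tilt [-0.0004  0.0001] q [-15.  17.  -9.   0. -63. -45.]
rz 0.177 then shift x -0.05 y -0.05 z 3.32
```

```bash
python3 -m jog '[[[-0.05,-0.05,0,0,0,0.18,100],[0,0,0.8,0,0,0,100],[0,0,0.8,0,0,0,100],[0,0,0.8,0,0,0,100],[0,0,0.6,0,0,0,100]]]' | grep -E "posi|wrist|width"
python3 -m jog '[[[0,0,0.32,0,0,0,100],[0,0,0,0,0,0,100],[0,0,0,0,0,0,60],[0,0,0,0,0,0,60],[0,0,0,0,0,0,50]]]'| grep -E "posi|wrist|width"
python3 -m jog '[[[0,0,0,0,0,0,40],[0,0,0,0,0,0,40],[0,0,0,0,0,0,0],[0,0,0,0,0,0,0],[0,0,0,0,0,0,0]]]'| grep -E "posi|wrist|width|grasp"
python3 -c "
from h import *
go(530,187,100,-179)"
```

```text
position: [459.2, -278.5, 12.9]
wrist_force: [-0.9, -0.2, -0.6]
width: 85.5
position: [460.2, -278.9, 5.8]
wrist_force: [-0.9, 0.2, -0.0]
width: 43.6
position: [460.3, -279.0, 6.0]
wrist_force: [-0.8, 0.7, 6.3]
width: 38.6
grasp_force: 61.6
t 14.5 TCP [ 460.3 -279.     6. ] yaw -150.6 tilt [ 0.002  -0.0009] q [-15.  24. -16.   0. -50. -46.]
rz 4.952 then shift x -2.59 y 15.49 z -3.13
```

```bash
python3 -m jog '[[[0,0,-0.5,0,0,0,0],[0,0,-0.8,0,0,0,0],[0,0,-0.9,0,0,0,0],[0,0,-0.9,0,0,0,0],[0,0,0,0,0,0.95,0]]]' | grep -E "posi|wrist|width"
python3 -m jog '[[[0,0,0,0,0,1,0],[0,0,0,0,0,1,0],[0,0,0,0,0,1,0],[0,0,0,0,0,1,0],[-0.16,0.97,0,0,0,0,0]]]' | grep -E "posi|wrist|width"
python3 -m jog '[[[-0.16,0.97,0,0,0,0,0],[-0.16,0.97,0,0,0,0,0],[-0.16,0.97,0,0,0,0,0],[-0.16,0.97,0,0,0,0,0],[-0.16,0.97,0,0,0,0,0]]]' | grep -E "posi|wrist|width"
python3 -m jog '[[[-0.16,0.97,0,0,0,0,0],[-0.16,0.97,0,0,0,0,0],[-0.16,0.97,0,0,0,0,0],[-0.16,0.97,0,0,0,0,0],[-0.16,0.97,0,0,0,0,0]]]' | grep -E "posi|wrist|width"
python3 -m jog '[[[-0.16,0.97,0,0,0,0,0],[-0.16,0.97,0,0,0,0,0],[-0.16,0.97,0,0,0,0,0],[-0.16,0.97,0,0,0,0,0],[-0.16,0.97,0,0,0,0,0]]]' | grep -E "posi|wrist|width"
python3 -m jog '[[[0,0,0,0,0,0,0],[0,0,0,0,0,0,0],[0,0,0,0,0,0,0],[0,0,0,0,0,0,0],[0,0,0,0,0,0,0]]]' | grep -E "posi|wrist|width"
python3 -c "
from h import *
r=snap('w_pads'); pads(r); go(436,266,50,-179)"
```

```text
position: [461.7, -279.7, 101.9]
wrist_force: [-0.3, -0.5, -0.4]
width: 38.4
position: [463.3, -250.9, 97.4]
wrist_force: [-0.0, 1.2, -1.2]
width: 38.3
position: [485.0, -102.4, 97.7]
wrist_force: [1.4, -0.2, -1.6]
width: 38.5
position: [506.4, 43.5, 97.7]
wrist_force: [-0.1, 0.8, -1.3]
width: 38.5
position: [527.9, 189.3, 97.6]
wrist_force: [-0.1, -0.7, -1.5]
width: 38.6
position: [528.2, 187.4, 97.9]
wrist_force: [0.2, 0.2, -0.3]
width: 38.5
t 17.55 TCP [528.2 187.6  97.9] yaw -179.1 tilt [0.0001 0.0001] q [  36.   20.   -6.   -0.  -64. -125.]
rz -0.010 then shift x 3.03 y 2.67 z 1.60
```

View pics/w_pads.png

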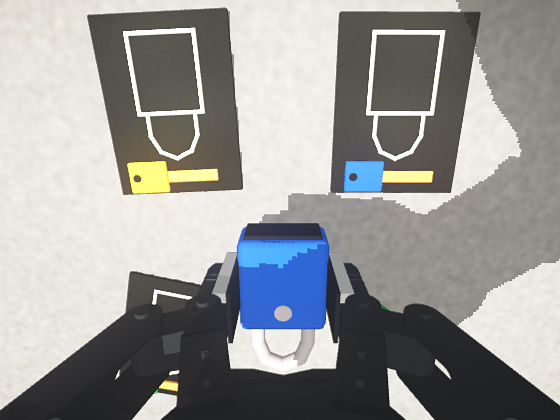

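Both the yellow pad (outline at 163,72) and the blue pad (outline at 406,72) are fully in view. The brighter exposure defeated my fixed dark threshold, so I measure with a higher one.

```bash
sed -i 's/def pads(r,guess=None):/def pads(r,th=60):/; s/m=(g<60).astype/m=(g<th).astype/' h.py; python3 -c "
from h import *
r=dict(np.load('w_pads.npz'))
for t in (90,110): pads(r,t)"
```

```text
pad/outline [432.2 266.6] 1.0 [46.6 40.4]
pad/outline [434.9 107.1] 3.6 [47.  40.4]
pad/outline [455.  266.5] 0.9 [118.7  89.3]
pad/outline [457.4 109.1] 3.6 [118.4  89.3]
pad/outline [432.2 266.6] 0.9 [46.7 40.6]
pad/outline [434.9 107.1] 3.6 [47.1 40.5]
pad/outline [455.  266.4] 0.9 [118.8  89.8]
pad/outline [457.5 109. ] 3.6 [118.9  89.6]
```

```bash
python3 -c "
from h import *
go(433.2,266.4,12,-179)"

```

```text
t 17.55 TCP [528.2 187.6  97.9] yaw -179.1 tilt [0.0001 0.0001] q [  36.   20.   -6.   -0.  -64. -125.]
rz -0.010 then shift x 3.12 y 2.68 z 2.86
```

```bash
python3 -m jog '[[[0.78,0.67,0.4,0,0,0,0],[0.78,0.67,0.4,0,0,0,0],[0.78,0.67,0.4,0,0,0,0],[0.78,0.67,0.4,0,0,0,0],[0,0,0.3,0,0,0,0]]]'  | grep -E "posi|wrist|width"
python3 -m jog '[[[0,0,0.3,0,0,0,0],[0,0,0.3,0,0,0,0],[0,0,0.2,0,0,0,0],[0,0,0,0,0,0,0],[0,0,0,0,0,0,0]]]'  | grep -E "posi|wrist|width"
python3 -c "
from h import *
go(433.2,266.4,9.9,-179)"
```

```text
position: [431.1, 268.2, 40.4]
wrist_force: [1.6, 0.1, -1.0]
width: 38.4
position: [433.7, 266.6, 16.8]
wrist_force: [0.3, 0.1, -1.0]
width: 38.6
t 18.55 TCP [433.7 266.6  16.8] yaw -179.1 tilt [ 0.0001 -0.0001] q [  49.   20.  -20.    0.  -50. -138.]
rz -0.009 then shift x 0.02 y -0.01 z 0.23
```

```bash
python3 -m jog '[[[0.015,0,0.12,0,0,0,0],[0,0,0.06,0,0,0,0],[0,0,0.02,0,0,0,0],[0,0,0,0,0,0,0],[0,0,0,0,0,0,0]]]'  | grep -E "posi|wrist|width"
python3 -m jog '[[[0,0,0.02,0,0,0,0],[0,0,0,0,0,0,0],[0,0,0,0,0,0,0],[0,0,0,0,0,0,0],[0,0,0,0,0,0,0]]]' | grep -E "posi|wrist"
```

```text
position: [432.8, 267.0, 10.9]
wrist_force: [-0.6, -0.3, -1.4]
width: 38.7
position: [432.8, 266.9, 10.2]
wrist_force: [0.3, 0.3, -0.3]
```

```bash
python3 -m jog '[[[0,0,0.02,0,0,0,0],[0,0,0,0,0,0,0],[0,0,0,0,0,0,0],[0,0,0,0,0,0,0],[0,0,0,0,0,0,0]]]' | grep -E "posi|wrist"
```

```text
position: [432.8, 267.0, 10.0]
wrist_force: [-2.5, 0.0, 5.0]
```

```bash
python3 -m jog '[[[0,0,0,0,0,0,55],[0,0,0,0,0,0,70],[0,0,0,0,0,0,100],[0,0,0,0,0,0,100],[0,0,-0.5,0,0,0,100]]]' | grep -E "posi|wrist|width"
python3 -m jog '[[[0,0,-0.7,0,0,0,100],[0,0,-0.7,0,0,0,100],[0,0,-0.7,0,0,0,100],[0,0,-0.6,0,0,0,100],[0,0,0,0,0,0,100]]]' | grep -E "posi|wrist|width"
python3 - <<'E'
from h import *
r=snap("p_blue"); pads(r,90); lock(r,"blue",(291,210),1,z=26); go(635,267,105,-127.6)
g=r["frame"][80:330,150:430]; cv2.imwrite("pics/p_blue_c.png",cv2.resize(g,None,fx=2,fy=2,interpolation=cv2.INTER_CUBIC))
E
```

```text
position: [431.6, 265.8, 23.0]
wrist_force: [-0.5, -0.2, 0.2]
width: 85.2
position: [434.2, 268.1, 108.2]
wrist_force: [0.9, -0.5, 1.1]
width: 85.1
pad/outline [434.9 107.3] 3.7 [46.9 40.5]
pad/outline [454.2 267.1] 0.9 [118.8  89.4]
blue all [431.4 266.7] 1.0 [47.1 39.3] V 248.0
blue top [426.1 266.7] 1.1 [29.2 38.2] V 248.0
t 21.1 TCP [433.3 267.5 106.5] yaw -179.0 tilt [0.0018 0.002 ] q [  49.   14.  -13.    0.  -62. -138.]
rz -8.973 then shift x -4.09 y -5.34 z 0.05
```

View pics/p_blue_c.png

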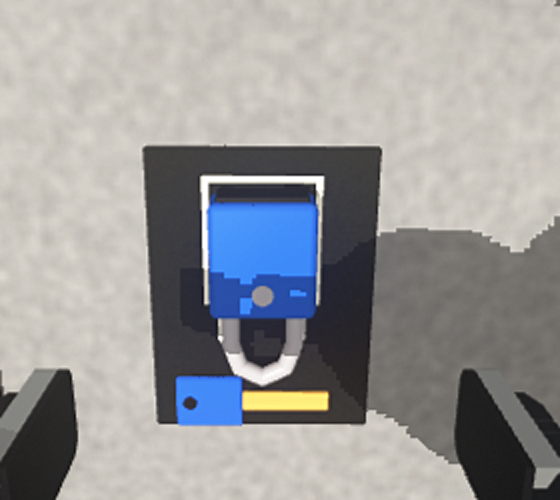

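The blue lock is centred in its outline, within 0.5 mm. Next is green.

```bash
python3 -m jog '[[[0,0,0,0,0,-1,100],[0,0,0,0,0,-1,100],[0,0,0,0,0,-1,100],[0,0,0,0,0,-1,100],[0,0,0,0,0,-1,100]]]' | grep -E "posi|wrist|width"
python3 -m jog '[[[0,0,0,0,0,-1,100],[0,0,0,0,0,-1,100],[0,0,0,0,0,-1,100],[0,0,0,0,0,-0.97,100],[-0.68,-0.89,0.01,0,0,0,100]]]' | grep -E "posi|wrist|width"
python3 -m jog '[[[-0.68,-0.89,0.01,0,0,0,100],[-0.68,-0.89,0.01,0,0,0,100],[-0.68,-0.89,0.01,0,0,0,100],[-0.68,-0.89,0.01,0,0,0,100],[-0.68,-0.89,0.01,0,0,0,100]]]' | grep -E "posi|wrist|width"
python3 -m jog '[[[0,0,0,0,0,0,100],[0,0,0,0,0,0,100],[0,0,0,0,0,0,100],[0,0,0,0,0,0,100],[0,0,0,0,0,0,100]]]' >/dev/null
python3 - <<'E'
from h import *
r=snap("l_green"); px=proj(r,[635,267,22]); print(px); lock(r,"green",px,52.4,.7); go(635,267,5,-127.6); pads(r,60);pads(r,90)
E
```

```text
position: [432.2, 266.4, 104.3]
wrist_force: [-0.0, -0.3, 0.6]
width: 85.4
position: [463.9, 266.4, 104.3]
wrist_force: [0.9, 1.1, 1.1]
width: 85.1
position: [635.1, 265.7, 101.9]
wrist_force: [-0.0, 0.8, 0.7]
width: 85.3
[280.97742907 214.38646681]
green all [634.2 267. ] 51.7 [46.7 38.8] V 187.0
green top [635.2 268.2] 52.5 [43.1 38.7] V 187.0
t 23.15 TCP [633.9 266.4 104.3] yaw -127.6 tilt [0.0004 0.0004] q [ 36.  33.  16.  -0. -73. -73.]
rz 0.004 then shift x -0.04 y -0.02 z 3.31
pad/outline [468.  266.3] 1.0 [96.1 89.2]
pad/outline [631.6 101.6] -12.0 [47.1 37.4]
pad/outline [467.9 266.4] 0.9 [97.  89.6]
pad/outline [631.6 101.5] -12.0 [47.5 37.7]
pad/outline [654.2 101.5] -12.3 [119.7  81.1]
```

View pics/l_green.png

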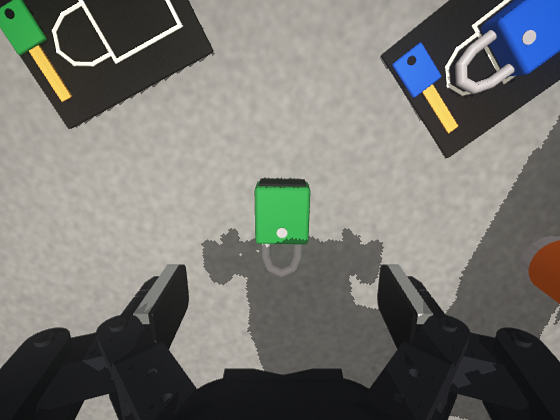

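The green lock is at (283,212), shackle down-image. The can sits at the far right, clear of the fingers.

```bash
python3 -c "
from h import *
go(634.9,267.9,4.5,-128)"
python3 -m jog '[[[-0.05,0,0,0,0,0.07,100],[0,0,0.8,0,0,0,100],[0,0,0.8,0,0,0,100],[0,0,0.8,0,0,0,100],[0,0,0.6,0,0,0,100]]]' | grep -E "posi|wrist|width"
python3 -m jog '[[[0,0,0.32,0,0,0,100],[0,0,0,0,0,0,100],[0,0,0,0,0,0,60],[0,0,0,0,0,0,60],[0,0,0,0,0,0,50]]]'| grep -E "posi|wrist|width"
python3 -m jog '[[[0,0,0,0,0,0,40],[0,0,0,0,0,0,40],[0,0,0,0,0,0,0],[0,0,0,0,0,0,0],[0,0,0,0,0,0,0]]]'| grep -E "posi|wrist|width|grasp"
python3 -c "
from h import *
go(698,110,100,168)"
```

```text
t 23.15 TCP [633.9 266.4 104.3] yaw -127.6 tilt [0.0004 0.0004] q [ 36.  33.  16.  -0. -73. -73.]
rz 0.074 then shift x -0.06 y 0.01 z 3.33
position: [634.6, 267.1, 12.2]
wrist_force: [-1.1, -1.0, -0.0]
width: 85.0
position: [635.9, 267.7, 5.5]
wrist_force: [-0.6, -0.7, 0.7]
width: 44.0
position: [636.0, 267.7, 5.6]
wrist_force: [-2.1, 0.7, 5.3]
width: 38.9
grasp_force: 62.7
t 24.65 TCP [636.  267.7   5.6] yaw -128.0 tilt [0.002 0.001] q [ 36.  38.   9.   0. -61. -74.]
rz 11.170 then shift x -3.11 y -4.71 z -3.15
```

```bash
python3 -m jog '[[[0,0,-0.5,0,0,0,0],[0,0,-0.8,0,0,0,0],[0,0,-0.9,0,0,0,0],[0,0,-0.9,0,0,0,0],[0,0,0,0,0,0.97,0]]]' | grep -E "posi|wrist|width"
python3 -m jog '[[[0,0,0,0,0,1,0],[0,0,0,0,0,1,0],[0,0,0,0,0,1,0],[0,0,0,0,0,1,0],[0,0,0,0,0,1,0]]]' | grep -E "posi|wrist|width"
python3 -m jog '[[[0,0,0,0,0,1,0],[0,0,0,0,0,1,0],[0,0,0,0,0,1,0],[0,0,0,0,0,1,0],[0,0,0,0,0,1,0]]]' | grep -E "posi|wrist|width"
python3 -m jog '[[[0,0,0,0,0,0.2,0],[-0.62,-0.94,0,0,0,0,0],[-0.62,-0.94,0,0,0,0,0],[-0.62,-0.94,0,0,0,0,0],[-0.62,-0.94,0,0,0,0,0]]]' | grep -E "posi|wrist|width"
python3 -m jog '[[[-0.62,-0.94,0,0,0,0,0],[0,0,0,0,0,0,0],[0,0,0,0,0,0,0],[0,0,0,0,0,0,0],[0,0,0,0,0,0,0]]]' | grep -E "posi|wrist|width"
python3 -c "
from h import *
r=snap('w_green'); pads(r); pads(r,90); go(632,100,50,168)"
```

```text
position: [637.3, 268.1, 101.7]
wrist_force: [0.1, 0.3, -2.2]
width: 38.8
position: [634.7, 267.1, 96.2]
wrist_force: [0.5, -0.5, -1.7]
width: 38.5
position: [634.7, 267.1, 96.2]
wrist_force: [0.1, -0.6, -2.5]
width: 38.7
position: [684.6, 140.3, 96.7]
wrist_force: [0.3, 0.3, -1.5]
width: 38.6
position: [696.6, 111.1, 97.1]
wrist_force: [-0.9, 0.5, -2.4]
width: 38.6
pad/outline [631.4  99.9] -11.8 [46.8 40.5]
t 27.2 TCP [696.6 111.1  97.1] yaw 168.1 tilt [-0.0002  0.0001] q [  22.   36.   19.   -0.  -74. -124.]
rz 0.015 then shift x 2.03 y -0.81 z 1.57
```

```bash
python3 -c "
from h import *
go(631.8,99.8,14,168.1)"
python3 -m jog '[[[0.51,-0.2,0.4,0,0,0,0],[0.51,-0.2,0.4,0,0,0,0],[0.51,-0.2,0.4,0,0,0,0],[0.51,-0.2,0.4,0,0,0,0],[0,0,0.4,0,0,0,0]]]'  | grep -E "posi|wrist|width"
python3 -m jog '[[[0,0,0.4,0,0,0,0],[0,0,0.2,0,0,0,0],[0,0,0.1,0,0,0,0],[0,0,0,0,0,0,0],[0,0,0,0,0,0,0]]]'  | grep -E "posi|wrist|width"
python3 -c "
from h import *
go(631.8,99.8,9.6,168.1)"
```

```text
t 27.2 TCP [696.6 111.1  97.1] yaw 168.1 tilt [-0.0002  0.0001] q [  22.   36.   19.   -0.  -74. -124.]
rz -0.002 then shift x 2.04 y -0.81 z 2.77
position: [630.3, 99.9, 37.2]
wrist_force: [0.4, 0.3, -1.0]
width: 38.6
position: [632.7, 99.4, 16.6]
wrist_force: [-0.3, -0.2, -1.0]
width: 38.3
t 28.2 TCP [632.7  99.4  16.6] yaw 168.0 tilt [0.0009 0.0001] q [  23.   32.    1.    0.  -59. -125.]
rz -0.019 then shift x 0.03 y 0.01 z 0.23
```

```bash
python3 -m jog '[[[0.02,0.01,0.12,0,0,0,0],[0,0,0.06,0,0,0,0],[0,0,0.02,0,0,0,0],[0,0,0,0,0,0,0],[0,0,0,0,0,0,0]]]'  | grep -E "posi|wrist|width"
python3 -m jog '[[[0,0,0.02,0,0,0,0],[0,0,0,0,0,0,0],[0,0,0,0,0,0,0],[0,0,0,0,0,0,0],[0,0,0,0,0,0,0]]]' | grep -E "posi|wrist"
```

```text
position: [631.6, 99.7, 10.3]
wrist_force: [-0.4, 0.0, -2.0]
width: 38.3
position: [631.6, 99.7, 9.7]
wrist_force: [-0.3, 0.3, -1.2]
```

```bash
python3 -m jog '[[[0,0,0.02,0,0,0,0],[0,0,0,0,0,0,0],[0,0,0,0,0,0,0],[0,0,0,0,0,0,0],[0,0,0,0,0,0,0]]]' | grep -E "posi|wrist"
```

```text
position: [631.6, 99.7, 9.6]
wrist_force: [-3.5, 1.0, 5.3]
```

```bash
python3 -m jog '[[[0,0,0,0,0,0,55],[0,0,0,0,0,0,70],[0,0,0,0,0,0,100],[0,0,0,0,0,0,100],[0,0,-0.5,0,0,0,100]]]' | grep -E "posi|wrist|width"
python3 -m jog '[[[0,0,-0.7,0,0,0,100],[0,0,-0.7,0,0,0,100],[0,0,-0.7,0,0,0,100],[0,0,-0.6,0,0,0,100],[0,0,0,0,0,0,100]]]' | grep -E "posi|wrist|width"
python3 - <<'E'
from h import *
r=snap("p_green"); pads(r,60); lock(r,"green",(291,210),-12,z=26); go(453,-75,105,175.6)
g=r["frame"][80:330,150:430]; cv2.imwrite("pics/p_green_c.png",cv2.resize(g,None,fx=2,fy=2,interpolation=cv2.INTER_CUBIC))
E
```

```text
position: [629.9, 99.3, 21.8]
wrist_force: [-0.9, 0.0, 0.5]
width: 85.3
position: [633.4, 100.0, 108.2]
wrist_force: [0.2, -0.1, -0.2]
width: 85.8
pad/outline [652.5  95.6] -12.0 [117.9  88.8]
green all [629.8  99.9] -12.0 [47.  39.1] V 114.0
green top [631.6  99.6] -12.0 [43.4 38.7] V 114.0
t 30.75 TCP [632.3 100.  106.2] yaw 168.0 tilt [0.0028 0.0011] q [  23.   28.    8.    0.  -69. -125.]
rz -1.329 then shift x 5.51 y -6.27 z 0.04
```

View pics/p_green_c.png

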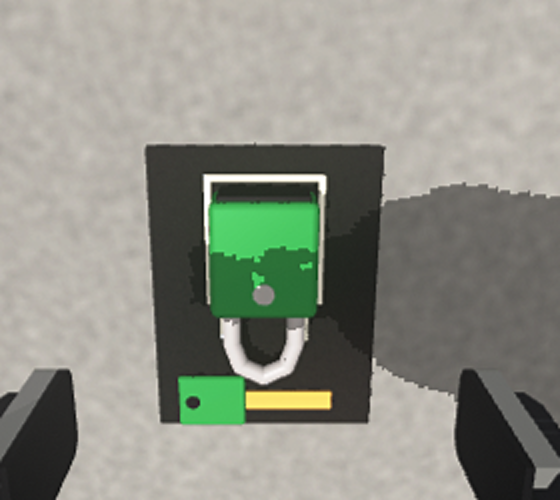

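The green lock is squarely in its outline. Last is yellow.

```bash
python3 -m jog '[[[0,0,0,0,0,-0.7,100],[0,0,0,0,0,-0.63,100],[0.79,-0.9,0,0,0,0,100],[0.79,-0.9,0,0,0,0,100],[0.79,-0.9,0,0,0,0,100]]]' | grep -E "posi|wrist|width"
python3 -m jog '[[[0.79,-0.9,0,0,0,0,100],[0.79,-0.9,0,0,0,0,100],[0.79,-0.9,0,0,0,0,100],[0.79,-0.9,0,0,0,0,100],[0,0,0,0,0,0,100]]]' | grep -E "posi|wrist|width"
python3 -m jog '[[[0,0,0,0,0,0,100],[0,0,0,0,0,0,100],[0,0,0,0,0,0,100],[0,0,0,0,0,0,100],[0,0,0,0,0,0,100]]]' >/dev/null
python3 - <<'E'
from h import *
r=snap("l_yellow"); px=proj(r,[453,-75,22]); print(px); lock(r,"yellow",px,-4,.75); go(453,-75,4.5,175.6); pads(r,60);pads(r,90)
E
```

```text
position: [552.7, 23.5, 103.4]
wrist_force: [0.1, -0.7, 0.6]
width: 85.2
position: [447.9, -77.9, 104.0]
wrist_force: [0.1, 0.1, -0.4]
width: 85.3
[283.94934411 214.18291397]
yellow all [452.3 -75.7] -3.0 [47.3 39.4] V 208.0
yellow top [453.8 -75.8] -4.3 [43.9 39. ] V 208.0
t 32.3 TCP [451.8 -75.8 104.8] yaw 175.6 tilt [-0.0003 -0.    ] q [  10.    9.  -20.   -0.  -61. -105.]
rz 0.005 then shift x -0.04 y 0.03 z 3.34
pad/outline [434.4 107.1] 3.5 [47.1 40.6]
pad/outline [457.1 101.8] 3.6 [119.5  80.9]
pad/outline [434.5 106.8] 3.6 [47.4 41.4]
```

View pics/l_yellow.png

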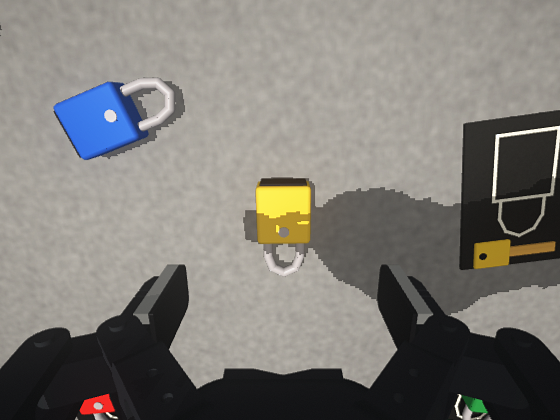

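The yellow lock is at (283,212), shackle down-image.

```bash
python3 -m jog '[[[-0.06,0,0,0,0,-0.09,100],[0,0,0.8,0,0,0,100],[0,0,0.8,0,0,0,100],[0,0,0.8,0,0,0,100],[0,0,0.6,0,0,0,100]]]' | grep -E "posi|wrist|width"
python3 -m jog '[[[0,0,0.33,0,0,0,100],[0,0,0,0,0,0,100],[0,0,0,0,0,0,60],[0,0,0,0,0,0,60],[0,0,0,0,0,0,50]]]'| grep -E "posi|wrist|width"
python3 -m jog '[[[0,0,0,0,0,0,40],[0,0,0,0,0,0,40],[0,0,0,0,0,0,0],[0,0,0,0,0,0,0],[0,0,0,0,0,0,0]]]'| grep -E "posi|wrist|width|grasp"
python3 -c "
from h import *
go(434.9,107.1,60,-176.4)"
```

```text
position: [453.0, -76.2, 13.7]
wrist_force: [-0.2, 0.5, 0.1]
width: 85.5
position: [454.1, -76.1, 5.9]
wrist_force: [-0.2, 0.6, -1.3]
width: 44.0
position: [454.3, -76.1, 6.2]
wrist_force: [-0.5, 0.7, 5.6]
width: 38.5
grasp_force: 61.1
t 33.8 TCP [454.3 -76.1   6.2] yaw 176.1 tilt [0.0021 0.    ] q [  10.   16.  -28.    0.  -46. -104.]
rz -1.301 then shift x 0.26 y 6.14 z -1.79
```

```bash
python3 -m jog '[[[0,0,-0.5,0,0,0,0],[0,0,-0.65,0,0,0,0],[0,0,-0.65,0,0,0,0],[0,0,0,0,0,-0.65,0],[0,0,0,0,0,-0.65,0]]]' | grep -E "posi|wrist|width"
python3 -m jog '[[[0.035,0.88,0,0,0,0,0],[0.035,0.88,0,0,0,0,0],[0.035,0.88,0,0,0,0,0],[0.035,0.88,0,0,0,0,0],[0.035,0.88,0,0,0,0,0]]]' | grep -E "posi|wrist|width"
python3 -m jog '[[[0.035,0.88,0,0,0,0,0],[0.035,0.88,0,0,0,0,0],[0,0,0,0,0,0,0],[0,0,0,0,0,0,0],[0,0,0,0,0,0,0]]]' | grep -E "posi|wrist|width"
python3 -c "
from h import *
go(435.4,107.2,14,-176.4)"
```

```text
position: [453.7, -76.0, 59.9]
wrist_force: [-0.1, 0.2, -2.0]
width: 38.7
position: [439.6, 56.2, 59.2]
wrist_force: [1.1, 0.6, -1.1]
width: 38.9
position: [434.4, 107.3, 59.0]
wrist_force: [0.3, -0.4, -0.5]
width: 38.3
t 35.3 TCP [434.4 107.3  59. ] yaw -176.5 tilt [-0.0004 -0.0001] q [  34.   11.  -26.   -0.  -54. -121.]
rz -0.009 then shift x -0.03 y -0.01 z 1.50
```

```bash
python3 -m jog '[[[-0.02,0,0.4,0,0,0,0],[0,0,0.5,0,0,0,0],[0,0,0.4,0,0,0,0],[0,0,0.2,0,0,0,0],[0,0,0,0,0,0,0]]]'  | grep -E "posi|wrist|width"
python3 -m jog '[[[0,0,0.05,0,0,0,0],[0,0,0.03,0,0,0,0],[0,0,0,0,0,0,0],[0,0,0,0,0,0,0],[0,0,0,0,0,0,0]]]'  | grep -E "posi|wrist|width"
```

```text
position: [434.7, 107.0, 13.5]
wrist_force: [-0.9, 0.4, -1.2]
width: 38.7
position: [435.3, 108.0, 11.9]
wrist_force: [-0.3, 0.3, -1.6]
width: 38.6
```

```bash
python3 -m jog '[[[0,-0.02,0.03,0,0,0,0],[0,0,0,0,0,0,0],[0,0,0,0,0,0,0],[0,0,0,0,0,0,0],[0,0,0,0,0,0,0]]]'  | grep -E "posi|wrist"
python3 -m jog '[[[0,0,0.02,0,0,0,0],[0,0,0,0,0,0,0],[0,0,0,0,0,0,0],[0,0,0,0,0,0,0],[0,0,0,0,0,0,0]]]' | grep -E "posi|wrist"
```

```text
position: [435.3, 107.3, 10.8]
wrist_force: [1.2, 0.4, -1.7]
position: [435.3, 107.3, 10.2]
wrist_force: [-0.0, 0.3, -0.5]
```

```bash
python3 -m jog '[[[0,0,0.02,0,0,0,0],[0,0,0,0,0,0,0],[0,0,0,0,0,0,0],[0,0,0,0,0,0,0],[0,0,0,0,0,0,0]]]' | grep -E "posi|wrist"
```

```text
position: [435.3, 107.3, 10.2]
wrist_force: [-2.9, 0.1, 7.5]
```

```bash
python3 -m jog '[[[0,0,0,0,0,0,55],[0,0,0,0,0,0,70],[0,0,0,0,0,0,100],[0,0,0,0,0,0,100],[0,0,-0.5,0,0,0,100]]]' | grep -E "posi|wrist|width"
python3 -m jog '[[[0,0,-0.7,0,0,0,100],[0,0,-0.7,0,0,0,100],[0,0,-0.7,0,0,0,100],[0,0,-0.6,0,0,0,100],[0,0,0,0,0,0,100]]]' | grep -E "posi|wrist|width"
python3 - <<'E'
from h import *
r=snap("p_yellow"); pads(r,60); lock(r,"yellow",(291,210),3.6,z=26)
t=ctrl.read_camera("top"); g=r["frame"][80:330,150:430]; g=cv2.resize(g,(392,350)); f=t["frame"][100:310,60:460]
cv2.imwrite("pics/p_yellow_c.png",np.hstack([g,cv2.resize(f,(400,350))]))
E
```

```text
position: [433.8, 106.5, 23.2]
wrist_force: [-0.7, 0.4, -0.4]
width: 85.5
position: [436.8, 108.0, 108.0]
wrist_force: [-0.5, 0.7, -0.8]
width: 85.4
yellow all [433.  107.2] 3.4 [47.6 39.2] V 254.0
yellow top [428.8 106.7] 3.7 [30.7 38.8] V 254.0
```

View pics/p_yellow_c.png

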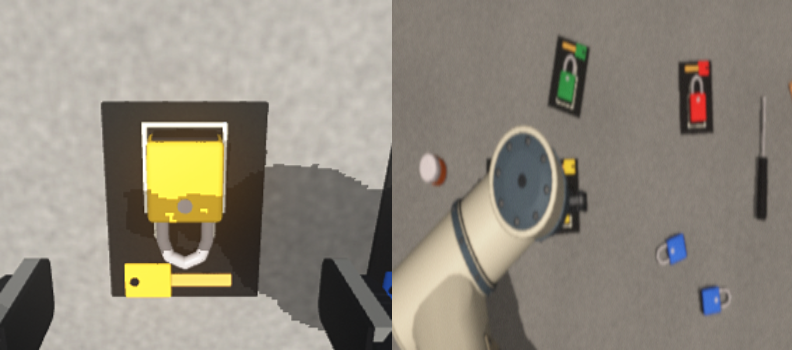

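The yellow lock is squarely in its outline. The top view shows red and green seated, and the can, driver and spare blue locks unmoved. The gripper is clear.

```bash
python3 -c "
from rig import ctrl
print(ctrl.sign_off())"
```

```text
the job is handed in; nothing more can be done
None
```

I laid all four padlocks flat and square on their matching pads and handed the job in at about 36 s of the 112 s allowed; the can, the screwdriver and the two lookalike blue padlocks were left where they were.

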